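# Swing the lamp clear and hold the sprung lid at the set mark

## Robot

A 6-joint arm with a two-finger parallel gripper is mounted at the origin on the work surface. World frame = base frame: x ahead of the robot, y to its left, z up, the work surface at z = 0. Lengths are in mm, angles in degrees, forces in N, time in s.
With the tool pointing down it reaches from about 350 to 850 mm from the base axis. Payload 8.1 kg.
Tool frame: the origin (TCP) lies at the very end of the fingers, on their centre line; the grasp point (between the pads) lies 19 mm behind it (r.grip_depth is the distance from the TCP to the grasp point, in mm); y points along the fingers, z is the direction in which the jaws open and shut, and the axes are right-handed (so a half turn about y gives the same grasp; the last joint's range is limited). The gripper opens to 85 mm and grips with 20 to 120 N. Pads are 22 mm wide; open, the fingers measure 114 mm over their backs; the gripper's body (76 mm by 85 mm) begins 54 mm behind the grasp point. The pads swing forward as they close: fully open they stand 13 mm farther back than shut.
Start: joints at [-79.206, 7.471, 85.268, -0, 87.261, -4.893], TCP at [162.255, -577.649, 231.292] pointing down, gripper open.
Joint ranges: [-169.43, 169.43], [-51.17, 129.36], [1.28, 143.12], [-76.62, 256.62], [0, 156.53], [-152.29, 152.29]. Speed limits (degrees/s): [136.94, 136.94, 159.86, 180, 180, 180].

## Interface

Orientations are given as [roll, pitch, yaw] about the fixed x, y, z axes, in that order (R = Rz(yaw) Ry(pitch) Rx(roll)).
In Python, from bench import readout, eyes, r gives the robot as it stands. The module is installed in compiled form; this text tells all that it offers.
- The arm moves only by the tool move_arm, never from a script. Its argument "motion" is text: rows parted by semicolons, each of 6 numbers parted by spaces: the shift along the world's x, y, z in cm, then the turn, a rotation vector about the world's x, y, z in degrees. A call has 1 to 10 rows; each row is the pose to reach, as a shift and turn from the pose commanded when the call began; what a row does not reach only later rows make up. A row lasts 1/12 s, in which the tool goes at most 41.7 mm and 7.16 degrees, less where a joint would pass 70% of its speed; a pose out of reach is approached as far as the arm can. A call with a gripper value outside its range is refused whole. "fingers" is the finger opening in cm, from 0 to 8.54, set as the call begins (left out, the last holds). The fingers move at their own pace and stop on an object; "squeeze" is the grip in N (left out, the last holds). Time passes only in rows, so rows that repeat a pose let the fingers close. It gives the time, the measured TCP pose, the force and the opening at its end, in the units of the state.
- readout.sense(): the state, without advancing time (a new reading comes with each control period).
- eyes.snapshot(name): name is "side" or "top" or "wrist"; returns a dict with "image" (400x640x3 uint8, blue, green, red), "fx", "fy", "cx", "cy" (pixels), "world_to_cam" (4x4, takes a point from world to camera coordinates). Camera axes: x right, y down, z forward; pixel columns grow to the right and rows downward; lengths in mm; the calibration is good to about 2 mm. A picture is of the moment at which its call begins. There is no depth.
- r.hand_in(): hands the job in, once; it reports no verdict.
The state is a dict: "time": time; "joint_pos": joint angles; "qd": joint speeds; "joint_efforts": joint torques, N m; "tool_pos": TCP position; "tcp_rot": TCP orientation; "ft_force": force on the tool from outside, world axes, zero at the start; "wrist_torque": the same for the moment, N m; "finger_gap": finger opening in mm.
Only numpy, scipy, OpenCV 4.12 (cv2) and the standard library are available. Lean on these libraries where they do the work, as an engineer would, in place of code of your own. Each camera call takes 0.05 s, during which the arm holds its last target. There are 200 camera calls.

## Task

Swing the inspection lamp on its arm clockwise until its head is fully clear of the heat block, out beyond the block's left side, and leave it there. Then raise the heat block's sprung lid by its blue bar handle until the lid's black pointer lines up with the red set tab on the angle scale, so that the block vents by the set amount, and hold it steady there: you finish while still holding the handle, as the lid snaps shut if let go. Leave the red tab and everything else on the bench where it is.

Things in the scene. Friction and masses are not known exactly. Their poses are not given: they have to be found in the camera images.
- heat_block: white bench-top dry heat block, fixed to the bench. Origin on the bench under its middle; base 65 mm high, from x -165 to +135 mm and y -100 to +100 mm; a 195 x 170 mm tower, 122 mm high, carries the lid. Its front (panel, lid handle) faces its -x, roughly towards the robot; its +y is its left side, where the lamp stands.
- handle (a point): middle of the lid's blue round bar handle: 12 mm thick, 110 mm long along this y axis (parallel to the hinge), with a 34 mm free gap to the lid's front face and a strut at each end; 135 mm above the bench when shut, over the 65 mm high base. x points along the lid to the hinge. Being round, it can turn between fingers that pinch it from above as the lid rises.
- lid_hinge (a point): middle of the lid's hinge axis, 135 mm above the bench, 220 mm behind the bar's axis; the axis runs along the heat block's y. The lid is 180 mm long, 170 mm wide, 25 mm thick, centred on the hinge's height when shut. A black pointer on its right edge reaches 130 mm from the axis.
- lid (a joint): opening of the lid, rad: 0 shut, grows as the handle end rises, stop at 1.4. Spring and weight always close it: about 4 to 7 N upward at the handle is needed.
- mark (a joint): set angle shown by the red tab, rad, on the same scale as lid: the pointer lines up when lid equals it. Somewhere between 0.45 and 0.85. Stiff; not to be moved.
- mark_tab (a point): centre of the red set tab, 34 x 24 x 12 mm, 152 mm from the hinge axis, on a steel arc scale at the lid's right side, 107 mm to the right of the lid's middle. Its x axis lies along the radius, towards the hinge axis.
- lamp_arm (a joint): swing of the lamp arm, rad: grows as the arm turns clockwise seen from above, stops at 0 and 1.6. Starts at 0 to 0.3, with the head over the lid. Light friction (about 1 N at the grip); it stays where it is left.
- lamp_pivot (a point): on the upright swing axis of the lamp arm, at arm height 215 mm above the bench, on top of a 22 mm post (foot 100 mm across) at the left rear of the heat block.
- lamp_grip (a point): middle of the orange round upright grip on the lamp head, 255 mm above the bench, 236 mm from the swing axis. The grip is 18 mm thick, its top 22 mm above this point; it stands on the blue round head (80 mm across, top 28 mm and underside 60 mm below this point). The arm to the pivot is a flat bar 18 mm wide, 14 mm thick, 40 mm below this point.
- reagent: brown reagent bottle with a blue cap, 60 mm across, 130 mm tall, standing at the right of the instrument; a bystander, origin at its underside
- rack: yellow tube rack, 210 x 110 x 45 mm, standing on the bench at the right; a bystander, origin at its underside
- tip_box: blue tip box with clear cover, 120 x 85 x 70 mm, far right; a bystander, origin at its underside
- beaker: glass beaker, 72 mm across, 90 mm tall, on the left; a bystander, origin at its underside
- pipette: grey and white pipette lying on the bench at the far left, 240 mm long along its y axis, 22 mm high (a 30 mm finger rest); a bystander, origin at its underside
- pen: white and black marker pen lying on the bench, 130 mm long, 14 mm high, near left; a bystander, origin at its underside
- timer: white timer, 65 x 65 x 18 mm, near left; a bystander, origin at its underside

How it is judged:
By the outcome, as a careful person would: the job done as asked, in the order asked, and still so for the second after the job is handed in, while the arm keeps its last pose, push and grip.
It also fails if it takes over 58 s, if anything falls off the work surface, if the arm or the gripper's body presses on something with over 40 N, if the wrist force passes 120 N, or if a joint passes its speed limit or range.

## Working session

There is one attempt and no reset: what is moved stays moved. The work goes in short steps, Python scripts to look and compute and a tool call to move; the robot and the scene stay as the last step left them, time stands still between calls to the robot, and variables do not carry over. Pictures are saved under pics/ and viewed, about 8 in all and at most 12, crops included, and the job is handed in when it is done.

Besides the shell and the picture viewer there is one more tool, called as name(argument=value, ...), one argument or row to a line, values as JSON. move_arm: Moves the arm, as the interface text tells. Its arguments: {"type":"object","properties":{"motion":{"type":"string"},"fingers":{"type":"number"},"squeeze":{"type":"number"}},"required":["motion"]}

```bash
mkdir -p pics
cat > h.py <<'E'
import numpy as np, cv2
from bench import readout, eyes, r
def ray(s,u,v):
    M=np.array(s["world_to_cam"]);R=M[:3,:3];t=M[:3,3]
    d=R.T@np.array([(u-s["cx"])/s["fx"],(v-s["cy"])/s["fy"],1.]);return -R.T@t,d/np.linalg.norm(d)
def onz(s,u,v,z):
    o,d=ray(s,u,v);return o+d*(z-o[2])/d[2]
def proj(s,p):
    M=np.array(s["world_to_cam"]);c=M[:3,:3]@np.array(p)+M[:3,3];return np.array([s["fx"]*c[0]/c[2]+s["cx"],s["fy"]*c[1]/c[2]+s["cy"]])
def two(a,ua,b,ub):
    o1,d1=ray(a,*ua);o2,d2=ray(b,*ub)
    k=np.linalg.lstsq(np.c_[d1,-d2],o2-o1,rcond=None)[0];p,q=o1+k[0]*d1,o2+k[1]*d2
    return (p+q)/2,np.linalg.norm(p-q)
def blobs(s,lo,hi,amin=30):
    m=cv2.inRange(cv2.cvtColor(s["image"],cv2.COLOR_BGR2HSV),lo,hi)
    n,_,st,c=cv2.connectedComponentsWithStats(m)
    return [(c[i].round(1).tolist(),st[i].tolist()) for i in range(1,n) if st[i][4]>=amin]
E
python3 - <<'E'
from h import *
print(readout.sense())
for n in("top","side"):
    s=eyes.snapshot(n);cv2.imwrite(f"pics/{n}0.png",s["image"])
    o,d=ray(s,320,200);print(n,o.round(),d.round(2),s["fx"])
    print("or",blobs(s,(6,130,90),(22,255,255)));print("red",blobs(s,(0,150,80),(5,255,255)));print("blue",blobs(s,(95,120,60),(125,255,255)))
E
```

```text
{'time': 0.0, 'joint_pos': array([-7.92057203e+01,  7.51563082e+00,  8.53308303e+01, -5.93285394e-05,
        8.72597526e+01, -4.89112063e+00]), 'qd': array([-0.00424889,  0.06400959,  0.05967997, -0.06824892,  0.01544552,
        0.04066387]), 'joint_efforts': array([ 3.14503250e-04, -5.69383907e+01, -5.00562572e+01, -2.93784171e-05,
        1.49150676e-02, -1.29933704e-05]), 'tool_pos': array([ 162.15029095, -577.10220709,  230.22410075]), 'tcp_rot': array([-9.01058320e+01,  8.99700712e-03, -1.64314605e+02]), 'ft_force': array([-0.74652474, -0.27303741, -0.15794877]), 'wrist_torque': array([-0.00838689,  0.05788818,  0.02061134]), 'finger_gap': 85.41465450182594}
top [ 377.  -16. 1708.] [ 0.1 -0.  -1. ] 428.7507205875892
or []
red []
blue [([386.6, 166.0], [384, 163, 7, 7, 39]), ([432.5, 186.7], [431, 173, 4, 28, 55]), ([327.1, 188.1], [318, 178, 19, 19, 216]), ([332.7, 208.7], [317, 200, 34, 12, 131])]
side [180. 633. 957.] [ 0.34 -0.6  -0.72] 373.4667578711538
or [([382.3, 55.9], [340, 42, 82, 26, 445]), ([321.9, 171.6], [318, 161, 14, 22, 120])]
red [([333.3, 144.2], [329, 141, 9, 8, 35])]
blue [([126.0, 95.9], [0, 0, 285, 237, 20101]), ([14.0, 57.4], [7, 51, 15, 13, 60]), ([13.1, 114.5], [0, 105, 24, 20, 116]), ([370.6, 152.5], [354, 142, 37, 21, 351]), ([328.9, 155.2], [326, 152, 7, 8, 46]), ([320.1, 184.9], [309, 174, 23, 21, 315]), ([339.9, 206.8], [322, 190, 33, 31, 215])]
```

View pics/top0.png

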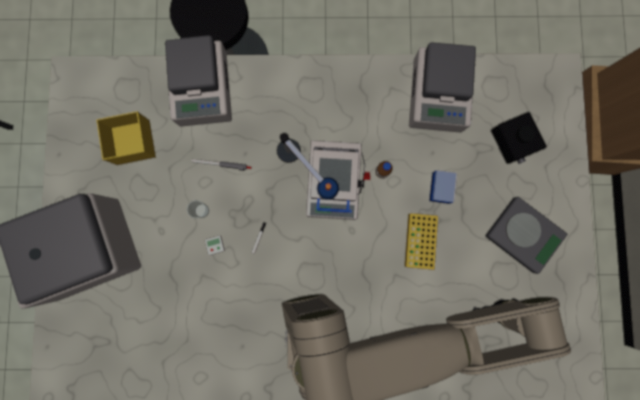

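View pics/side0.png

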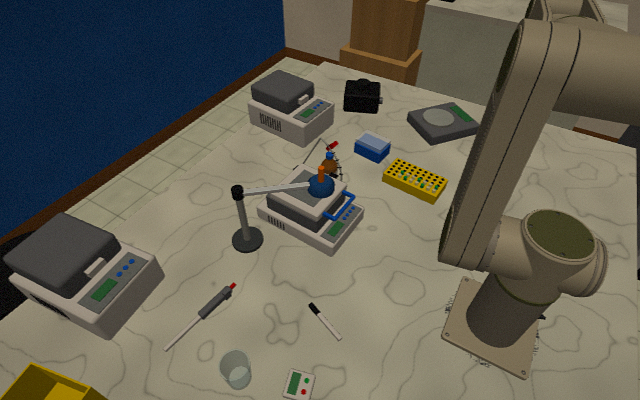

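Run:
```python
from h import *
T=eyes.snapshot("top");S=eyes.snapshot("side")
a=cv2.resize(T["image"][120:230,260:400],None,fx=5.7,fy=5.4,interpolation=cv2.INTER_CUBIC)[:594]
a=cv2.resize(T["image"][120:230,260:400],(798,300*2-6),interpolation=cv2.INTER_CUBIC)
cv2.imwrite("pics/top1.png",cv2.convertScaleAbs(a,alpha=1.6))
b=cv2.resize(S["image"][130:260,220:380],(800,598),interpolation=cv2.INTER_CUBIC)
cv2.imwrite("pics/side1.png",cv2.convertScaleAbs(b,alpha=1.6))
print(two(T,(328,186.5),S,(320.8,172)))
print("bar ends z135",onz(T,317,209,135),onz(T,351,211.5,135))
print("pivot215",onz(T,285,137.5,225), onz(S,238,190,225))
```

```text
(array([563.63487303, -48.8029591 , 254.74821821]), np.float64(1.2444101592197792))
bar ends z135 [495.1188599  -10.87784254 135.        ] [ 485.57711897 -135.75500592  135.        ]
pivot215 [741.65533382 101.15464589 225.        ] [740.79429719 104.49341087 225.        ]
```

View pics/top1.png

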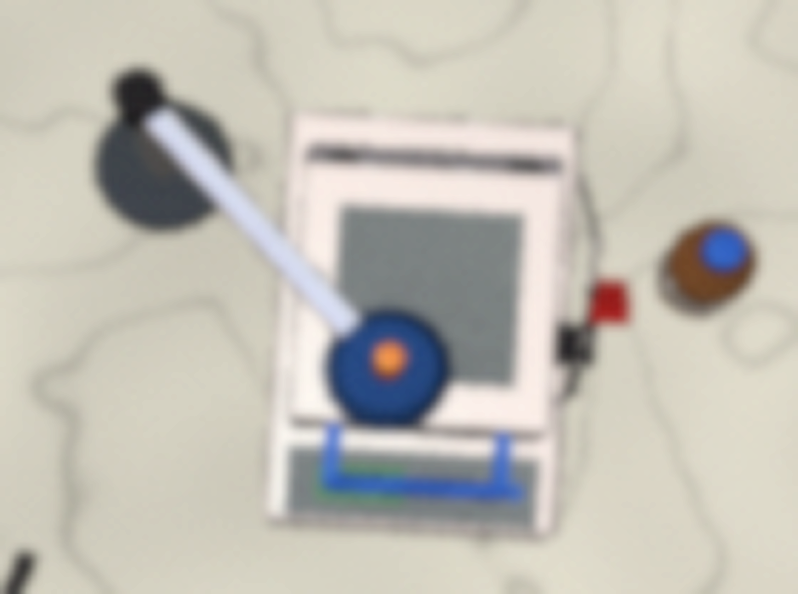

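View pics/side1.png

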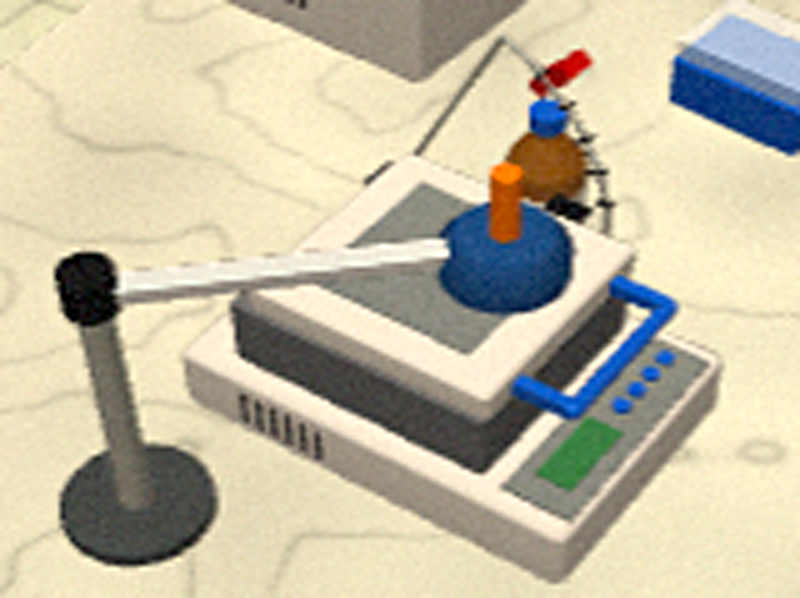

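The top view shows the orange grip at about (328,186), the blue bar from about (317,209.5) to (351,211) and the red tab at about (367,176). The side view shows the grip at (321,172) and the lamp post head at (238,190). The two views agree: the grip comes out at z≈255 and 233 mm from the pivot. I'll go above the grip next.

move_arm(
  motion="2 2.6 3;5 6.5 7;8 10.5 9;11 14.4 9;13.4 17.6 9;15.8 20.8 9;18.2 24 9;20.6 27.2 9;23 30.4 9;25.4 33.6 9",
  fingers=5,
  squeeze=20,
)

```text
$.motion[0]: bad value
```

Run:
```python
from h import *
T=eyes.snapshot("top");S=eyes.snapshot("side")
s=readout.sense();print(s["time"],s["tool_pos"],s["tcp_rot"],s["finger_gap"])
t,e=two(T,(366.8,175.9),S,(332.4,145.7));print("tab",t,e)
th=np.radians(-3.5);ex=np.array([np.cos(th),np.sin(th),0]);ey=np.array([-np.sin(th),np.cos(th),0])
H=np.array([490,-73,135])+220*ex
d=t-H;print("hinge",H,"tab in hinge",d@ex,d@ey,d[2],"ang",np.degrees(np.arctan2(d[2],-d@ex)),np.hypot(d@ex,d[2]))
```

```text
0.3 [ 162.22523485 -577.45683657  230.91499371] [-9.00392084e+01  4.91795331e-03 -1.64313726e+02] 85.50756239968061
tab [ 600.96569598 -183.56367202  242.17323795] 0.43443919296807487
hinge [709.58965565 -86.4306787  135.        ] tab in hinge -102.49152670774907 -103.58315480459169 107.17323795214725 ang 46.27917404947831 148.29233284304627
```

move_arm(
  motion="2 2.6 3 0 0 0;4 5.3 6 0 0 0;6.4 8.5 8 0 0 0;8.8 11.7 9 0 0 0;11.2 14.9 9 0 0 0;13.6 18.1 9 0 0 0;16 21.2 9 0 0 0;18.4 24.4 9 0 0 0;20.8 27.5 9 0 0 0;23.2 30.7 9 0 0 0",
  fingers=5,
  squeeze=20,
)

```text
time: 1.13
tool_pos: [395.0, -268.9, 321.5]
tcp_rot: [-90.0, 0.0, -164.3]
ft_force: [1.0, 0.3, -0.1]
finger_gap: 50.2
```

move_arm(
  motion="2.4 3.2 0 0 0 0;4.8 6.3 0 0 0 0;7.2 9.5 0 0 0 0;9.6 12.7 0 0 0 0;12 15.8 0 0 0 0;14.4 19 0 0 0 0;16 21 0 0 0 0;16.9 22.2 0 0 0 0;16.9 22.2 0 0 0 0;16.9 22.2 0 0 0 0",
)

```text
time: 1.97
tool_pos: [563.1, -48.6, 321.0]
tcp_rot: [-90.0, -0.1, -164.2]
ft_force: [-1.1, 0.0, -0.2]
finger_gap: 49.9
```

Run:
```python
from h import *
W=eyes.snapshot("wrist")
s=readout.sense();print(s["time"],s["tool_pos"],s["tcp_rot"],s["ft_force"],s["finger_gap"])
cv2.imwrite("pics/w1.png",W["image"])
for c,st in blobs(W,(6,130,60),(22,255,255)): print(c,st,onz(W,*c,277))
print(ray(W,320,200)); print("tcp px",proj(W,s["tool_pos"]))
```

```text
2.0167 [562.87773122 -49.3482196  321.17710879] [-8.99807159e+01 -4.23308294e-02 -1.64314170e+02] [-0.36006059  0.29101518  0.04456225] 50.02796720160996
[512.4, 132.6] [501, 125, 23, 17, 212] [ 656.31226022 -146.66321154  277.        ]
[493.1, 151.0] [479, 129, 34, 39, 808] [ 642.44937331 -140.09651391  277.        ]
[319.4, 214.5] [307, 193, 25, 42, 824] [570.04682793 -44.27958743 277.        ]
[489.9, 262.2] [473, 251, 42, 26, 322] [ 568.21179958 -173.7857766   277.        ]
[528.5, 270.0] [516, 263, 34, 18, 105] [ 570.04057222 -203.95380976  277.        ]
[467.9, 280.3] [460, 271, 15, 20, 58] [ 549.86018036 -164.74681922  277.        ]
[477.2, 283.2] [473, 278, 10, 13, 34] [ 549.45730615 -172.48209869  277.        ]
(array([637.21707779, -27.95818951, 462.11353822]), array([-0.29331851, -0.07155978, -0.95333281]))
tcp px [323.75626712 256.63058475]
```

View pics/w1.png

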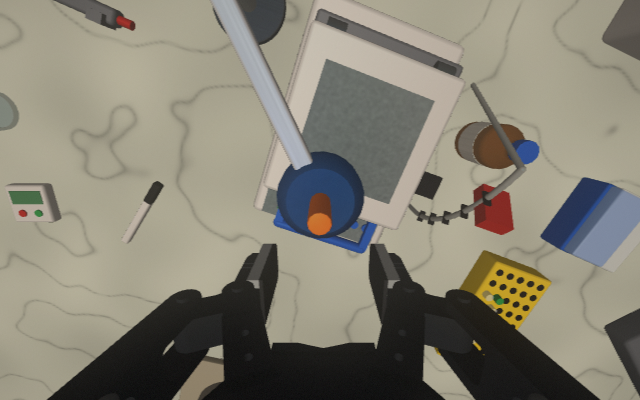

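The wrist view shows the orange grip top at about (319,224) px, between the open fingers. That puts it near (565,-46). The black pointer is at (427,184) and the red tab at (493,210).

move_arm(
  motion="0.2 0.2 -2 0 0 0;0.2 0.2 -4 0 0 0;0.2 0.2 -5.5 0 0 0;0.2 0.2 -6.8 0 0 0;0.2 0.2 -7.7 0 0 0;0.2 0.2 -7.7 0 0 0;0.2 0.2 -7.7 0 0 0",
)

```text
time: 2.6
tool_pos: [565.0, -47.2, 244.4]
tcp_rot: [-90.0, -0.0, -164.4]
ft_force: [0.8, 0.5, 0.8]
finger_gap: 49.9
```

move_arm(
  motion="0 0 0 0 0 0;0 0 0 0 0 0;0 0 0 0 0 0;0 0 0 0 0 0",
  fingers=2.3,
)

```text
time: 2.93
tool_pos: [565.6, -46.7, 245.1]
tcp_rot: [-90.0, 0.1, -164.3]
ft_force: [-0.1, -0.1, 0.1]
finger_gap: 23.1
```

Run:
```python
from h import *
W=eyes.snapshot("wrist")
s=readout.sense();print(s["time"],s["tool_pos"],s["ft_force"],s["finger_gap"])
cv2.imwrite("pics/w2.png",W["image"][100:400,120:520])
P=np.array([741,102.5]);p=s["tool_pos"][:2];a0=np.arctan2(*(p-P)[::-1]);R=np.linalg.norm(p-P)
print(R,np.degrees(a0))
print("; ".join(f"{(P[0]+R*np.cos(a)-p[0])/10:.1f} {(P[1]+R*np.sin(a)-p[1])/10:.1f}" for a in a0-np.radians(np.arange(4,66,4))))
```

```text
2.9833 [565.53463325 -46.61268717 244.88692823] [ 0.28024355  0.51272881 -0.90854775] 23.25909223801819
230.26655945476983 -139.64169606866776
-1.0 1.3; -1.9 2.6; -2.7 4.0; -3.4 5.4; -4.0 6.9; -4.5 8.4; -4.9 10.0; -5.2 11.6; -5.4 13.2; -5.5 14.8; -5.4 16.4; -5.3 18.0; -5.0 19.6; -4.6 21.1; -4.1 22.7; -3.5 24.1
```

View pics/w2.png

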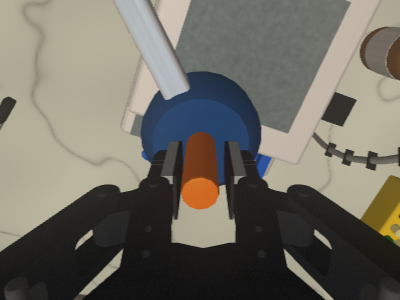

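The grip is caged between the pads at (200,190) in the crop, with a pad on each side. Next I swing it along the arc.

move_arm(
  motion="-0.5 0.6 0 0 0 0;-1 1.3 0 0 0 0;-1.9 2.6 0 0 0 0;-2.7 4 0 0 0 0;-3.5 5.4 0 0 0 0;-4.1 6.9 0 0 0 0;-4.6 8.4 0 0 0 0;-5 10 0 0 0 0;-5.3 11.6 0 0 0 0;-5.5 13.2 0 0 0 0",
)

```text
time: 3.82
tool_pos: [509.1, 87.2, 244.4]
tcp_rot: [-90.0, -0.0, -164.3]
ft_force: [-0.3, -0.2, -0.0]
finger_gap: 23.6
```

move_arm(
  motion="-0.1 1.6 0 0 0 0;-0.1 3.2 0 0 0 0;0.1 4.8 0 0 0 0;0.4 6.4 0 0 0 0;0.8 7.9 0 0 0 0;1.3 9.5 0 0 0 0;1.7 10.5 0 0 0 0;1.8 10.9 0 0 0 0;1.8 10.9 0 0 0 0;1.8 10.9 0 0 0 0",
)

```text
time: 4.65
tool_pos: [527.9, 194.5, 244.2]
tcp_rot: [-90.0, -0.0, -164.3]
ft_force: [0.0, -0.7, 0.7]
finger_gap: 22.7
```

move_arm(
  motion="0 0 0 0 0 0;0 0 0 0 0 0;0 0 0 0 0 0;0 0 2 0 0 0;0 0 5 0 0 0;0 0 8 0 0 0;0 0 9 0 0 0;0 0 9 0 0 0",
  fingers=5,
)

```text
time: 5.32
tool_pos: [529.8, 194.4, 338.6]
tcp_rot: [-90.0, 0.4, -164.3]
ft_force: [0.1, -0.2, 0.1]
finger_gap: 50.2
```

Run:
```python
from h import *
S=eyes.snapshot("side")
s=readout.sense();print(s["time"],s["tool_pos"],s["tcp_rot"],s["ft_force"],s["finger_gap"])
cv2.imwrite("pics/s2.png",S["image"])
```

```text
5.3667 [529.09850049 194.24130639 335.93866104] [ -89.99599486    0.20461745 -164.34022522] [ 0.96287069  0.47511559 -1.15715038] 49.92743314149327
```

View pics/s2.png

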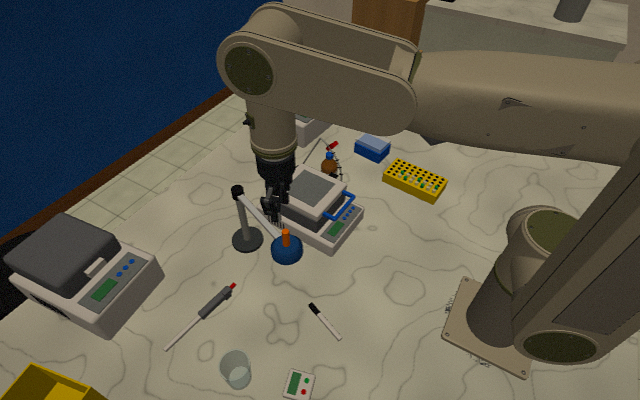

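The lamp head now stands at (286,245) px, clear of the block on its left side. Next I go above the handle with the jaws turned across the bar.

move_arm(
  motion="-0.2 -2 0 0 0 7;-0.6 -5 0 0 0 14;-1 -8 0 0 0 21;-1.5 -11 0 0 0 28;-2 -14 0 0 0 35;-2.5 -17 0 0 0 42;-3 -20 -1 0 0 49;-3.5 -23 -3 0 0 56;-3.9 -25.5 -5 0 0 63;-3.9 -26.7 -6 0 0 70",
  fingers=3.6,
)

```text
time: 6.2
tool_pos: [486.6, -75.1, 269.4]
tcp_rot: [-90.3, 0.0, -94.1]
ft_force: [0.1, 0.0, 0.1]
finger_gap: 36.1
```

move_arm(
  motion="0 0 -1 0 0 0.8;0 0 -2 0 0 0.8;0 0 -2 0 0 0.8",
)

```text
time: 6.45
tool_pos: [487.8, -71.8, 250.8]
tcp_rot: [-90.3, 0.1, -93.7]
ft_force: [0.2, 0.2, 0.6]
finger_gap: 35.8
```

Run:
```python
from h import *
W=eyes.snapshot("wrist")
s=readout.sense();print(s["time"],s["tool_pos"],s["tcp_rot"],s["ft_force"],s["finger_gap"])
cv2.imwrite("pics/w3.png",W["image"])
for c,st in blobs(W,(95,120,60),(125,255,255),100): print(c,st,onz(W,*c,135))
for n,lo,hi in(("red",(0,150,60),(5,255,255)),):print(n,blobs(W,lo,hi,60))
print("tcp axis at z135 px",proj(W,[*s["tool_pos"][:2],135]), proj(W,s["tool_pos"]))
for u in (200,320,440):
  for v in(150,200,250): print(u,v,onz(W,u,v,141).round(1)[:2])
```

```text
6.5 [488.3694297  -71.63909526 252.35118749] [-9.01832567e+01  5.49472599e-02 -9.36492507e+01] [ 0.26945568 -0.21607517  0.10053455] 36.209749302500946
[336.0, 181.7] [322, 121, 53, 128, 2407] [499.60752049 -58.63123918 135.        ]
red []
tcp axis at z135 px [324.72323132 195.91515412] [325.03037578 257.31931533]
200 150 [382.4 -21.3]
200 200 [373.5 -66.6]
200 250 [ 363.6 -117.1]
320 150 [487.  -27.9]
320 200 [483.9 -73.5]
320 250 [ 480.5 -124.4]
440 150 [591.2 -34.5]
440 200 [593.8 -80.4]
440 250 [ 596.8 -131.6]
```

View pics/w3.png

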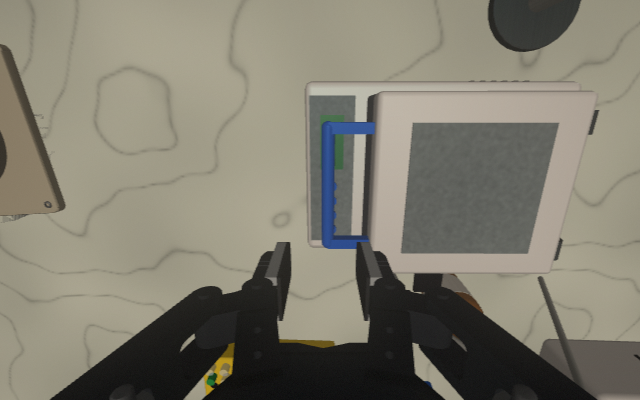

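The bar runs from (327.5,123) to (328.5,247) px, square to the jaws, with its middle at about (492.5,-62). Its length comes to 112 mm, against 110 given. I descend with a small shift.

move_arm(
  motion="0.4 0.9 -2 0 0 0;0.4 0.9 -5 0 0 0;0.4 0.9 -8 0 0 0;0.4 0.9 -10 0 0 0;0.4 0.9 -11.5 0 0 0;0.4 0.9 -12.6 0 0 0;0.4 0.9 -13.4 0 0 0;0.4 0.9 -13.4 0 0 0;0.4 0.9 -13.4 0 0 0",
)

```text
time: 7.25
tool_pos: [493.7, -63.4, 120.9]
tcp_rot: [-90.0, -0.0, -93.5]
ft_force: [1.0, 0.5, -0.6]
finger_gap: 36.0
```

Run:
```python
from h import *
W=eyes.snapshot("wrist")
s=readout.sense();print(s["time"],s["tool_pos"],s["tcp_rot"],s["ft_force"],s["finger_gap"])
cv2.imwrite("pics/w4.png",W["image"][80:400,150:550])
```

```text
7.3 [494.1035355  -63.6186655  121.51193324] [-8.99043462e+01 -1.52430993e-02 -9.35202424e+01] [0.34739258 0.0469458  0.63129471] 36.03203839176683
```

View pics/w4.png

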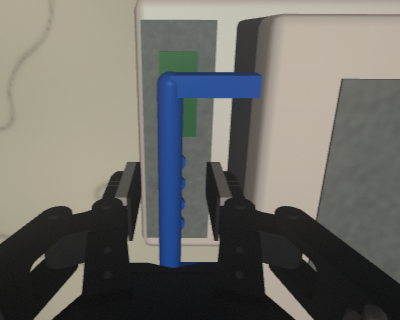

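The bar sits midway between the pads at (170,190) in the crop. I go 4 mm lower and grip.

move_arm(
  motion="0 0 -0.4 0 0 0;0 0 -0.4 0 0 0;0 0 -0.4 0 0 0;0 0 -0.4 0 0 0;0 0 -0.4 0 0 0;0 0 -0.4 0 0 0",
  fingers=0,
  squeeze=40,
)

```text
time: 7.8
tool_pos: [492.0, -63.7, 116.5]
tcp_rot: [-90.2, -0.0, -93.5]
ft_force: [-7.9, 1.3, 5.0]
finger_gap: 10.5
```

Run:
```python
from h import *
s=readout.sense();print(s["time"],s["tool_pos"],s["tcp_rot"],s["ft_force"],s["finger_gap"])
for a in range(3,55,3):
    a=np.radians(a);k=22*(1-np.cos(a));print(f"{k*.998:.1f} {-k*.06:.1f} {22*np.sin(a):.1f} 0 0 0",end=";")
```

```text
7.8 [492.00677598 -63.65873314 116.4680013 ] [-9.01586994e+01 -4.17898892e-04 -9.35308246e+01] [-7.93393114  1.25972789  4.98597548] 10.471257106507563
0.0 -0.0 1.2 0 0 0;0.1 -0.0 2.3 0 0 0;0.3 -0.0 3.4 0 0 0;0.5 -0.0 4.6 0 0 0;0.7 -0.0 5.7 0 0 0;1.1 -0.1 6.8 0 0 0;1.5 -0.1 7.9 0 0 0;1.9 -0.1 8.9 0 0 0;2.4 -0.1 10.0 0 0 0;2.9 -0.2 11.0 0 0 0;3.5 -0.2 12.0 0 0 0;4.2 -0.3 12.9 0 0 0;4.9 -0.3 13.8 0 0 0;5.6 -0.3 14.7 0 0 0;6.4 -0.4 15.6 0 0 0;7.3 -0.4 16.3 0 0 0;8.1 -0.5 17.1 0 0 0;9.1 -0.5 17.8 0 0 0;
```

move_arm(
  motion="0 0 0.6 0 0 0;0 0 1.2 0 0 0;0.1 0 2.3 0 0 0;0.3 0 3.4 0 0 0;0.5 0 4.6 0 0 0;0.7 0 5.7 0 0 0;1.1 -0.1 6.8 0 0 0;1.5 -0.1 7.9 0 0 0;1.9 -0.1 8.9 0 0 0;1.9 -0.1 8.9 0 0 0",
)

```text
time: 8.63
tool_pos: [510.5, -64.8, 207.9]
tcp_rot: [-90.2, -0.0, -93.5]
ft_force: [-19.7, -0.9, 3.4]
finger_gap: 10.7
```

Run:
```python
from h import *
W=eyes.snapshot("wrist");S=eyes.snapshot("side")
s=readout.sense();print(s["time"],s["tool_pos"],s["tcp_rot"],s["ft_force"],s["finger_gap"])
w=cv2.resize(W["image"],(400,250));b=cv2.resize(S["image"][100:250,220:380],(400,350),interpolation=cv2.INTER_CUBIC)
cv2.imwrite("pics/c5.png",np.hstack([cv2.copyMakeBorder(w,0,100,0,0,0),b]))
```

```text
8.7333 [509.79933688 -64.7747349  206.27638989] [-9.03325785e+01 -2.80385689e-02 -9.35269493e+01] [-17.93889677  -0.75495812   1.83545885] 10.45465613218789
```

View pics/c5.png

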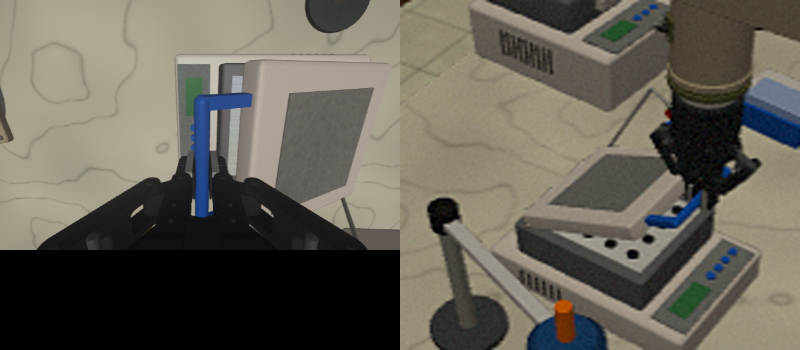

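Run:
```python
from h import *
from scipy.optimize import least_squares
T=eyes.snapshot("top");S=eyes.snapshot("side");W=eyes.snapshot("wrist");s=readout.sense()
print(s["time"],s["tool_pos"],s["ft_force"])
def red(im,box):
    u0,v0,u1,v1=box;f=im[v0:v1,u0:u1].astype(float);w=np.clip(f[...,2]-np.maximum(f[...,1],f[...,0])*1.3-12,0,None)
    n,l,st,c=cv2.connectedComponentsWithStats((w>0).astype(np.uint8))
    i=1+np.argmax(st[1:,4]);w=np.where(l==i,1.0,0)*np.clip(w,0,40);y,x=np.mgrid[v0:v1,u0:u1];return np.array([(w*x).sum(),(w*y).sum()])/w.sum(),st[i].tolist()
t0,s0,w1=[cv2.imread(f"pics/{n}.png") for n in("top0","side0","w1")]
ct=red(t0,(355,165,378,185));cs=red(s0,(324,136,346,152));cw=red(w1,(465,175,520,240))
print(ct,cs,cw)
ct2=red(T["image"],(355,165,378,185)) ; print("top now",ct2)
# wrist camera pose at w1 from fixed hand-eye transform
from scipy.spatial.transform import Rotation as Ro
def TM(p,rpy):
    M=np.eye(4);M[:3,:3]=Ro.from_euler("xyz",rpy,degrees=True).as_matrix();M[:3,3]=p;return M
X=np.array(W["world_to_cam"])@TM(s["tool_pos"],s["tcp_rot"])
W1=dict(W);W1["world_to_cam"]=X@np.linalg.inv(TM([562.878,-49.348,321.177],[-89.981,-.0423,-164.314]))
print("check cam1",ray(W1,320,200)[0])
obs=[(T,ct[0]),(S,cs[0]),(W1,cw[0])]
print("TS",two(*obs[0],*obs[1]),"SW",two(*obs[1],*obs[2]),"TW",two(*obs[0],*obs[2]))
th=np.radians(-3.5);ex=np.array([np.cos(th),np.sin(th),0]);ey=np.array([-np.sin(th),np.cos(th),0])
for Hy in(-62,-66):
    H=np.array([492.5,Hy,135])+220*ex
    for nm,o in(("T",obs[:1]),("S",obs[1:2]),("W",obs[2:]),("all",obs)):
        f=lambda a:np.concatenate([proj(c,H-107*ey+152*(-np.cos(a[0])*ex+np.sin(a[0])*np.array([0,0,1])))-m for c,m in o])
        q=least_squares(f,[.8]);print(Hy,nm,q.x,q.fun.round(1))
c=cv2.resize(T["image"][150:220,310:380],(560,560),interpolation=cv2.INTER_CUBIC);cv2.imwrite("pics/t6.png",cv2.convertScaleAbs(c,alpha=1.6))
```

```text
8.8833 [509.53505731 -64.7696153  205.67032118] [-17.44678598  -1.38850341   2.91324432]
(array([366.39715308, 175.8387241 ]), [8, 7, 7, 8, 48]) (array([332.1609601 , 145.05133429]), [2, 5, 13, 10, 59]) (array([495.98932812, 214.64656244]), [9, 16, 40, 44, 1196])
top now (array([366.6154416 , 175.59041896]), [8, 7, 7, 8, 43])
check cam1 [636.98394436 -27.78675757 462.41554703]
TS (array([ 600.74578968, -181.68739917,  245.97985332]), np.float64(0.12374179522815289)) SW (array([ 598.51110416, -179.85629835,  249.54597379]), np.float64(3.23467333344974)) TW (array([ 598.99182615, -180.48355298,  252.0553911 ]), np.float64(1.9853508560574489))
-62 T [0.81615491] [-1.7 -0.2]
-62 S [0.81777126] [-1.2  0.9]
-62 W [0.82905228] [-5.4 -9. ]
-62 all [0.82764553] [-1.6 -0.6 -1.5  0.5 -5.6 -8.9]
-66 T [0.81199451] [-0.6 -0.1]
-66 S [0.81407696] [-0.5  0.4]
-66 W [0.81034803] [-3.5 -6.2]
-66 all [0.8107124] [-0.6 -0.  -0.4  0.5 -3.4 -6.2]
```

View pics/t6.png

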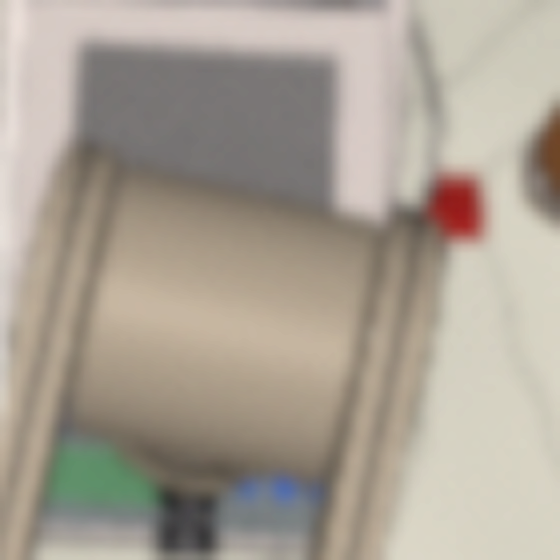

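The tab angle comes out at 0.81–0.82 rad from each of the three views. I raise the lid to about that, easing x back a little because the tool was pushing towards the hinge.

move_arm(
  motion="0.1 0 0.5 0 0 0;0.2 0 1.1 0 0 0;0.5 0 2.1 0 0 0;1 -0.1 3.1 0 0 0;1.6 -0.1 4 0 0 0;2.2 -0.2 4.9 0 0 0;2.9 -0.2 5.8 0 0 0;3.7 -0.3 6.5 0 0 0;4.3 -0.3 7 0 0 0;4.3 -0.3 7 0 0 0",
)

```text
time: 9.72
tool_pos: [556.1, -67.8, 277.3]
tcp_rot: [-89.9, -0.0, -93.5]
ft_force: [-5.2, -1.7, -1.4]
finger_gap: 10.2
```

move_arm(
  motion="0 0 0 0 0 0;0 0 0 0 0 0;0 0 0 0 0 0;0 0 0 0 0 0",
)

```text
time: 10.05
tool_pos: [554.8, -67.7, 276.0]
tcp_rot: [-90.0, -0.0, -93.5]
ft_force: [-5.6, -1.1, -1.9]
finger_gap: 10.4
```

Run:
```python
from h import *
T=eyes.snapshot("top");S=eyes.snapshot("side");W=eyes.snapshot("wrist");s=readout.sense()
print(s["time"],s["tool_pos"],s["tcp_rot"],s["ft_force"],s["finger_gap"])
print("lid by z",np.arcsin((s["tool_pos"][2]-116.5)/220))
a=cv2.resize(T["image"][155:200,340:385],(400,400),interpolation=cv2.INTER_CUBIC)
b=cv2.resize(S["image"][130:190,295:355],(400,400),interpolation=cv2.INTER_CUBIC)
w=cv2.resize(W["image"],(320,200));w=cv2.copyMakeBorder(w,0,0,0,480,0)
im=cv2.convertScaleAbs(np.vstack([np.hstack([a,b]),w]),alpha=1.7);cv2.imwrite("pics/f7.png",im)
cv2.imwrite("pics/Wraw.png",W["image"]);cv2.imwrite("pics/Traw.png",T["image"]);cv2.imwrite("pics/Sraw.png",S["image"])
```

```text
10.2 [554.77443293 -67.71432605 275.93559031] [-9.00104781e+01 -1.32356104e-02 -9.35210965e+01] [-4.78622027 -0.63097227 -2.04869526] 10.159536080270467
lid by z 0.8106094123031131
```

View pics/f7.png

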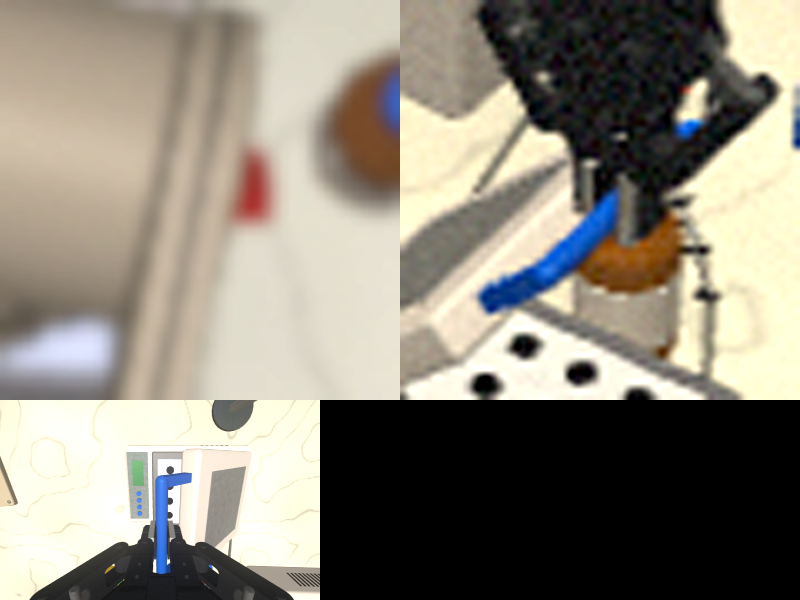

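The gripper hides the pointer and tab from the side camera. TCP height gives a lid angle of 0.81, but TCP x travel gives 0.775, so the bar may have slipped down in the pads. I measure the lid itself from the side and wrist images, using the shut pictures as reference.

Run:
```python
from h import *
from scipy.spatial.transform import Rotation as Ro
S=eyes.snapshot("side");W=eyes.snapshot("wrist");T=eyes.snapshot("top");s=readout.sense()
print(s["time"],s["tool_pos"],s["ft_force"])
th=np.radians(-3.5);ex=np.array([np.cos(th),np.sin(th),0]);ey=np.array([-np.sin(th),np.cos(th),0]);ez=np.array([0,0,1])
H=np.array([492.3,-65,135])+220*ex
def P(phi,a,b,c): # a from hinge to front, b left, c normal
    return H+b*ey+a*(-np.cos(phi)*ex+np.sin(phi)*ez)+c*(np.sin(phi)*ex+np.cos(phi)*ez)
def line(im,p0,p1,t0,t1):
    hsv=cv2.cvtColor(im,cv2.COLOR_BGR2HSV);m=cv2.inRange(hsv,(95,130,50),(125,255,255))
    d=(p1-p0)/np.linalg.norm(p1-p0);n=np.array([-d[1],d[0]]);out=[]
    f=im.astype(np.float32);w=np.clip(f[...,0]-f[...,2]-15,0,60)
    for t in np.linspace(t0,t1,15):
        q=p0+t*(p1-p0);k=np.linspace(-5,5,81);x=(q[0]+k*n[0]).astype(np.float32)[None];y=(q[1]+k*n[1]).astype(np.float32)[None]
        v=cv2.remap(w,x,y,cv2.INTER_LINEAR)[0]; out.append((v*k).sum()/max(v.sum(),1))
    return np.median(out),np.std(out)
s0=cv2.imread("pics/side0.png")
for nm,im,phis in(("shut",s0,(0,)),("now",S["image"],(.76,.78,.80,.82))):
    for phi in phis:
        L,R,K=[proj(S,P(phi,*q)) for q in((220,50,0),(220,-50,0),(182,50,0))]
        print(nm,phi,"L",L.round(1),"R",R.round(1),"strut",K.round(1),"bar off",line(im,L,R,.12,.45),"strut off",line(im,L,K,.3,.8))
cv2.imwrite("pics/Sraw.png",S["image"])
# wrist: bar width/edges in tool frame, shut(w4, offset 150,80) vs now
for nm,im,du,dv in(("w4",cv2.imread("pics/w4.png"),150,80),("now",W["image"],0,0)):
    f=im.astype(np.float32);w=f[...,0]-f[...,2]
    for v in (185,195,205,215,225):
        row=w[v-dv,290-du:360-du];th_=row.max()/2;i=np.where(row>th_)[0];print(nm,v,i[0]+290,i[-1]+290,round(row.max()),end=" | ")
    print()
X=np.array(W["world_to_cam"]);print("cam",ray(W,320,200)[0]-s["tool_pos"])
```

```text
10.35 [554.80413272 -67.71140679 275.96275254] [-5.45334367 -0.99805883 -2.03083876]
shut 0 L [335.  217.3] R [352.2 197. ] strut [324.1 211.9] bar off (np.float64(0.3502559515863993), np.float64(0.1034319597835399)) strut off (np.float64(-1.5053913425985739), np.float64(0.04494252940930382))
now 0.76 L [318.1 170.6] R [337.7 151.2] strut [309.8 174. ] bar off (np.float64(-1.0713796954634116), np.float64(0.18290457942640023)) strut off (np.float64(0.42695068692518034), np.float64(0.14449037360269462))
now 0.78 L [317.2 169.3] R [336.8 149.9] strut [309.  172.9] bar off (np.float64(0.4832718322882235), np.float64(0.20500289292835294)) strut off (np.float64(-0.9510894224835748), np.float64(0.0978994156564728))
now 0.8 L [316.2 168. ] R [335.9 148.7] strut [308.2 171.9] bar off (np.float64(2.075352093492746), np.float64(0.2280585837518842)) strut off (np.float64(-2.3111954996748136), np.float64(0.07146858691659287))
now 0.82 L [315.2 166.7] R [335.  147.4] strut [307.4 170.9] bar off (np.float64(3.333788299309791), np.float64(0.14940921680807717)) strut off (np.float64(-3.3356567150247027), np.float64(0.06045314015781273))
w4 185 308 331 106 | w4 195 308 331 106 | w4 205 308 331 107 | w4 215 308 331 106 | w4 225 308 331 107 | 
now 185 311 335 105 | now 195 312 335 105 | now 205 312 334 104 | now 215 312 334 104 | now 225 312 334 104 | 
cam [  4.03938251  76.98075292 141.17904428]
```

The side view, referenced to the shut picture, gives 0.778 rad, in agreement with the x travel, so the bar did slide about 5 mm in the pads. The tab is at about 0.815, where its stereo radius comes to 152.5 mm as it should. I grip harder and raise the lid by about 0.038 rad.

move_arm(
  motion="0 0 0 0 0 0;0 0 0 0 0 0;0.1 0 0.1 0 0 0;0.2 0 0.2 0 0 0;0.4 0 0.4 0 0 0;0.5 0 0.5 0 0 0;0.6 0 0.6 0 0 0;0.6 0 0.6 0 0 0;0.6 0 0.6 0 0 0;0.6 0 0.6 0 0 0",
  squeeze=80,
)

```text
time: 11.18
tool_pos: [560.5, -68.0, 281.7]
tcp_rot: [-90.1, -0.0, -93.5]
ft_force: [-5.3, -2.8, -2.6]
finger_gap: 9.2
```

```bash
cat > chk.py <<'E'
from h import *
from scipy.optimize import brentq
S=eyes.snapshot("side");s=readout.sense()
print(s["time"],s["tool_pos"],s["ft_force"],s["finger_gap"],"lid by x",np.arccos(1-(s["tool_pos"][0]-492)/.998/220))
th=np.radians(-3.5);ex=np.array([np.cos(th),np.sin(th),0]);ey=np.array([-np.sin(th),np.cos(th),0]);ez=np.array([0,0,1])
H=np.array([492.3,-65,135])+220*ex
P=lambda phi,b:H+b*ey+220*(-np.cos(phi)*ex+np.sin(phi)*ez)
def off(im,phi):
    p0,p1=proj(S,P(phi,50)),proj(S,P(phi,-50));d=(p1-p0)/np.linalg.norm(p1-p0);n=np.array([-d[1],d[0]])
    f=im.astype(np.float32);w=np.clip(f[...,0]-f[...,2]-15,0,60);k=np.linspace(-5,5,81);o=[]
    for t in np.linspace(.12,.45,15):
        q=p0+t*(p1-p0);v=cv2.remap(w,(q[0]+k*n[0]).astype(np.float32)[None],(q[1]+k*n[1]).astype(np.float32)[None],1)[0];o.append((v*k).sum()/max(v.sum(),1))
    return np.median(o)
ph=np.arange(.76,.86,.01);o=[off(S["image"],p) for p in ph]
print("lid by side view",np.interp(.35,o,ph),np.round(o,2))
E
python3 chk.py
```

```text
11.2333 [560.47798033 -68.05195036 281.71907809] [-5.52390352 -2.38691418 -2.45077529] 8.980729688411543 lid by x 0.8119115286939532
lid by side view 0.8148786160720726 [-3.54 -3.09 -2.42 -1.64 -0.83 -0.04  0.75  1.56  2.36  3.03]
```

The two lid readings agree at 0.812–0.815. I now hold for a second to test steadiness, and check for a bias in the top camera by referencing the bar in the shut picture.

move_arm(
  motion="0 0 0 0 0 0;0 0 0 0 0 0;0 0 0 0 0 0;0 0 0 0 0 0;0 0 0 0 0 0;0 0 0 0 0 0;0 0 0 0 0 0;0 0 0 0 0 0;0 0 0 0 0 0;0 0 0 0 0 0",
)

```text
time: 12.07
tool_pos: [560.5, -68.1, 281.8]
tcp_rot: [-90.1, -0.0, -93.5]
ft_force: [-5.4, -3.3, -2.7]
finger_gap: 8.9
```

```bash
python3 chk.py
python3 - <<'E'
from h import *
T=eyes.snapshot("top");S=eyes.snapshot("side")
t0=cv2.imread("pics/top0.png").astype(float)
th=np.radians(-3.5);ex=np.array([np.cos(th),np.sin(th),0]);ey=np.array([-np.sin(th),np.cos(th),0]);B=np.array([492.3,-65,135])
w=np.clip(t0[...,0]-t0[...,2]-15,0,60)
d=[]
for b in np.linspace(-40,40,15):
    u,v=proj(T,B+b*ey);k=np.arange(int(v)-4,int(v)+6);c=w[k,int(round(u))];d.append((c*k).sum()/c.sum()-v)
print("top bar dv",np.median(d),np.std(d),"mm/px",abs(onz(T,333,211,135)-onz(T,333,210,135))[0])
for db in(0,np.median(d)):
    p,e=two(T,(366.4,175.84-db),S,(332.16,145.05));q=p-(B+220*ex);a=q@ex;print(p,e,q@ey,np.hypot(a,q[2]),np.arctan2(q[2],-a))
E
```

```text
12.1167 [560.45801902 -68.06926928 281.7135787 ] [-6.13670598 -2.84495837 -2.23274547] 9.069598219610212 lid by x 0.8117862255343911
lid by side view 0.8148124407934906 [-3.54 -3.1  -2.4  -1.62 -0.82 -0.04  0.77  1.57  2.36  3.05]
top bar dv -0.06440898718909693 0.04560789472505741 mm/px 3.682300505793364
[ 600.74690374 -181.69515897  245.97819418] 0.11229155291098483 -109.85697388193918 152.52497848013886 0.8148266412481813
[ 600.60734889 -181.64561643  246.04627084] 0.0918274200574537 -109.8160433758767 152.67215219213722 0.8144542610848842
```

Tab at 0.814–0.815 and lid at 0.812–0.815, steady, and the top camera shows no real bias. I hand in.

```bash
python3 -c "
from bench import r
print(r.hand_in())"
```

```text
the job is handed in; nothing more can be done
None
```

I swung the lamp clear of the block, then raised the lid to the red tab's angle, and handed in while still gripping the bar. The run took about 12 s of the 58 s allowed.

- **Lamp:** I caged the orange grip between the fingers and swung it about 60° clockwise. The head ended at about y = +194 mm, and the side picture shows it clear of the block's left side.
- **Lid angle:** my last checks put the lid at 0.815 rad from the side view and 0.812 rad from the tool's x travel. The red tab measured 0.814–0.815 rad from the top and side views, at a radius of 152.5 mm against the 152 mm given. These readings did not change over a one-second hold.
- **Bar slip:** the bar slid about 5 mm in the pads on the way up, so tool height alone read 0.81 when the lid was really at 0.778. I tightened the grip to 80 N and raised the lid the rest of the way.
- **Wrist-view disagreement:** pairing the wrist view with the other views put the tab 4–6 mm higher, but at a radius that does not fit the scale, so I did not use it.
- **Not confirmed directly:** the arm and gripper hid the pointer in the final pictures, so the match to the tab rests on measured angles rather than on seeing them line up.

I sensed no contact with anything else on the bench, though I did not check the other items in a final picture.

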